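Check the slide light box with a contact light meter

ROBOT

A 6-joint arm with a two-finger parallel gripper is mounted at the origin on the work surface. World frame = base frame: x ahead of the robot, y to its left, z up, the work surface at z = 0. Lengths are in m, angles in rad, forces in N, time in s.
With the tool pointing down it reaches from about 0.35 to 0.85 m from the base axis. Payload 8.1 kg.
Tool frame: the origin (TCP) lies at the very end of the fingers, on their centre line; the grasp point (between the pads) lies 19 mm behind it; z points along the fingers, x is the direction in which the jaws open and shut, and the axes are right-handed (so a half turn about z gives the same grasp; the last joint's range is limited). The gripper opens to 93 mm and grips with 3 to 60 N. Pads are 15 mm wide; open, the fingers measure 128 mm over their backs; the gripper's body (75 mm by 188 mm) begins 65 mm behind the grasp point.
Start: joints at [1.229, 0.13, 1.488, -0, 1.523, -0.085], TCP at [0.152, 0.58, 0.219] pointing down, gripper open.
Joint ranges: [-2.96, 2.96], [-0.89, 2.26], [0.02, 2.5], [-1.34, 4.48], [0, 2.73], [-2.66, 2.66]. Speed limits (rad/s): [2.39, 2.39, 2.79, 3.14, 3.14, 3.14].

INTERFACE

Orientations are given as a rotation vector (axis times angle).
In Python, from plant import robot gives the robot as it stands. The module is installed in compiled form; this text tells all that it offers.
- The arm moves only by the tool jog_arm, never from a script. Its argument "commands" is one flat list of numbers, 5 for each row, row after row: the gripper's target within -1 to 1 (shut at 1, half-way at 0, fully open at -1), then the shift along the tool's x, y, z in m, then the turn about the tool's z in degrees. A call has 1 to 20 rows; each row shifts and turns the commanded pose from where the row before left it, along the tool's axes as they then stand; what a row does not reach is not made up. A row lasts 1/12 s, in which the tool goes at most 41.7 mm and 7.16 degrees, less where a joint would pass 70% of its speed; a pose out of reach is approached as far as the arm can. A call is refused whole if a number of a shift passes 0.0417 or a number of a turn 7.16, either way. A call with a gripper value outside its range is refused whole. The fingers move at their own pace and stop on an object; "grip_force" is the grip in N (left out, the last holds). Time passes only in rows, so rows that do not move let the fingers close. It gives the time, the measured TCP pose, the force and the opening at its end, in the units of the state.
- robot.read_state(): the state, without advancing time (a new reading comes with each control period).
- robot.read_camera(name): name is "scene" or "top" or "wrist"; returns a dict with "img" (384x512x3 uint8, blue, green, red), "vfov" (degrees; the focal length in pixels is half the picture's height over the tangent of half this angle, whatever the lens; pixels are square), "cx", "cy" (the principal point, pixels), "k1" (the pictures are not rectified: a ray, as slopes to the right and down, at radius r is drawn at 1 + k1 r^2 times it, then the intrinsics apply), "extrinsics" (4x4, takes a point from world to camera coordinates). Camera axes: x right, y down, z forward; pixel columns grow to the right and rows downward; lengths in m; the calibration is good to about 2 mm. A picture is of the moment at which its call begins. There is no depth.
- robot.close_job(): hands the job in, once; it reports no verdict.
Trained networks look in a picture, given as the dict that the camera call returned (one of the last four; its "shot" number tells which), for a name from the list of things; names that differ only in an ending like _2 or _b are one class to them, and where a whole thing is asked for, a point or a joint stands for the part that bears it (a point fixed in the world has none). Each returns a list of dicts, best first, with "score" (0 to 1); they miss things now and then, are a little off and sometimes report something else, mostly with a low value. They report only what shows in the picture. A call takes as long as a camera call.
- robot.recognise(thing, picture): "box" ([centre column, centre row, width, height] as shares, 0 to 1, of the picture: columns of its width, rows of its height, round what is visible of it).
- robot.pinpoint(thing, picture): "position" ([row, column] as shares, 0 to 1, of the picture: columns of its width, rows of its height: a listed point, or the origin of a listed thing).
The state is a dict: "t": time; "q": joint angles; "dq": joint speeds; "joint_torque": joint torques, N m; "tool_pos": TCP position; "orientation": TCP orientation; "force": force on the tool from outside, world axes, zero at the start; "wrist_torque": the same for the moment, N m; "opening": finger opening in m.
Only numpy, scipy, OpenCV 4.12 (cv2) and the standard library are available. Lean on these libraries where they do the work, as an engineer would, in place of code of your own. Each camera call takes 0.05 s, during which the arm holds its last target.

TASK

Clear the slide rack off the light box: carry it upright by its handle and hang it by the handle across both prongs of the drain stand, and let it go. Then take the contact light meter out of its dock and hold it upright on the lit panel with its nose inside the ring at the panel's centre, pressing lightly, so that the sprung nose is pushed about half way in. Finish while still holding the meter there in the gripper, steady, for the reading, and leave the bottle, slide box and dish where they are.

Things in the scene. Friction and masses are not known exactly. Their poses are not given: they have to be found in the camera images.
- rack_grip (a point): Middle of the top bar of the slide rack's stiff upright wire handle, on the bar's axis, 130 mm above the rack's underside. The bar is a 6 mm wire along the rack's y, straight for 100 mm, with a blue grip sleeve 11 mm thick, 40 mm long round its middle. Handle legs at y = -58 and +58 mm. Free for 90 mm below the bar. z up.
- rack: Loose stainless slide-staining rack, 0.3 kg, full of upright glass slides: 80 mm (x) by 119 mm (y) by 36 mm, with the handle above. Origin: centre of its underside, straight below rack_grip; same axes. Starts standing on the lit panel, over its centre; z up.
- seat (a point): Where the axis of the rack's 6 mm bar lies when hung: lowest place of the stand's two prongs, midway between them, 190 mm above the table. Axes: x from prong tips towards the post, y from prong to prong, z up. Prongs: 8 mm round bars along x at y = -34 and +34 mm, rising to black tips at x = -26 mm, tops 25 mm above this point. A bar comes in from the -x side above the tips, then goes down.
- stand: Drain stand, stainless, fixed; origin on the table straight below the seat, same axes. From the seat the prongs rise gently towards +x to a cross bar at x = 90 mm, its top 210 mm above the table, on a post 16 by 24 mm at x = 96 mm, y = 0. Drip tray 200 by 140 mm, 12 mm high below. The rack hangs below the prongs, its underside 60 mm above the table.
- mark (a point): Centre of the dark ring (40 mm outside diameter, crossed by long hairlines) printed at the centre of the light box's lit panel; on the panel's face, 30 mm above the table, z up. Four small crosses without ring near the panel's corners are not used.
- lightbox: White light box, fixed and rigid, 200 mm (x) by 240 mm (y) by 30 mm, level lit panel 172 by 212 mm on top; origin on the table straight below the mark.
- meter_grip (a point): Where to hold the contact light meter: on its axis, in its white case, 30 mm (meter x) by 36 mm (meter y), which runs from 58 mm below this point to 36 mm above it (the meter's top). z from nose to top.
- meter: Loose contact light meter, 0.18 kg, 140 mm long; origin on its axis at the end of the nose when fully out, 104 mm below meter_grip; same axes. Below the white case: black collar 46 mm in diameter (38 to 46 mm above the origin), black barrel 30 mm in diameter, sprung nose. Starts upright in the dock, hanging by its collar.
- nose_face (a point): Centre of the flat end of the meter's sprung nose, a black sleeve 26 mm in diameter; it is 104 mm below meter_grip with the nose out, and moves with the nose. z as the meter's z.
- nose (a joint): How far the nose is pushed into the meter, m: 0 fully out, 0.008 fully in. Spring: about 1 N to start, 3 N at half way (0.004), 5 N fully in.
- dock: Grey dock of the meter, fixed, 90 by 84 mm (foot 102 by 96 mm); origin on the table under its centre, top at 50 mm. The meter's barrel and nose hang 38 mm deep in an upright 37 mm hole: lift the meter straight up by 45 mm or more to clear it.
- bottle: Amber bottle, 60 mm diameter, 130 mm tall, loose bystander; origin at the centre of its underside.
- slidebox: Closed blue slide box, 87 by 112 by 35 mm, loose bystander; origin at the centre of its underside.
- dish: Closed flat round dish, 92 mm diameter, 16 mm high, loose bystander; origin at the centre of its underside.

How it is judged:
On the way, in this order (a step that is already met when the one before it is completed fails the run):
1. the rack hangs by its handle on both prongs, let go (x of rack_grip in the frame of stand between -0.02 and 0.05 m and y of rack_grip in the frame of stand between -0.025 and 0.025 m and z of rack_grip in the frame of stand between 0.183 and 0.21 m and angle between the y axis of rack and the y axis of stand, either way round below 0.2 rad and angle between rack's own z axis and vertical below 0.2 rad and contact force between rack and stand above 0.8 N and contact force between rack and the fingers below 0.1 N), for 0.3 s.
2. the meter's nose rests upright inside the ring, lightly pressed (horizontal distance between nose_face and mark below 0.006 m and angle between meter's own z axis and vertical below 0.09 rad and value of joint nose between 0.0015 and 0.0068 m and contact force between meter and lightbox above 0.8 N), for 0.3 s.
At the end, for the whole second after the job is handed in: Meter still gripped, upright (within 5 degrees) and steady on the lit panel, nose within 6 mm of the ring centre, pushed in 1.5 to 6.8 mm (0.8 to 8 N); rack hanging by its bar on both prongs, within 25 mm of midway, level and square within 11 degrees (all of step 1 and all of step 2 and height (world z) of nose_face below 0.034 m and contact force between meter and lightbox below 8 N and contact force between meter and the fingers above 2 N and linear speed of meter below 0.02 m/s); the arm keeps its last pose, push and grip.
It fails at once if the rack tipped by more than 29 degrees (slides would fall out) (angle between rack's own z axis and vertical above 0.5 rad).
It fails at once if the meter pressed on the panel with more than 15 N (contact force between meter and lightbox above 15 N).
It fails at once if a bystander moved by more than 20 mm (distance of any of bottle, slidebox, dish from where it was at the start of the episode above 0.02 m).
It fails at once if the bottle knocked over (angle between bottle's own z axis and vertical above 0.5 rad).
It also fails if it takes over 61 s, if anything falls off the work surface, if the arm or the gripper's body presses on something with over 40 N, if the wrist force passes 120 N, or if a joint passes its speed limit or range.

## Working session

There is one attempt and no reset: what is moved stays moved. The work goes in short steps, Python scripts to look and compute and a tool call to move; the robot and the scene stay as the last step left them, time stands still between calls to the robot, and variables do not carry over. Pictures are saved under pics/ and viewed, and the job is handed in when it is done.

Besides the shell and the picture viewer there is one more tool, called as name(argument=value, ...) on one line, values as JSON. jog_arm: Moves the arm, as the interface text tells. Its arguments: {"type":"object","properties":{"commands":{"type":"array"},"grip_force":{"type":"number"}},"required":["commands"]}

```bash
mkdir -p pics; cat > h.py <<'E'
import numpy as np, cv2
from plant import robot
from scipy.spatial.transform import Rotation as R
def K(p):
    h,w=p["img"].shape[:2]; f=h/2/np.tan(np.radians(p["vfov"])/2); return f
def ray(p,row,col):
    f=K(p); d=np.array([(col-p["cx"])/f,(row-p["cy"])/f]); u=d.copy()
    for _ in range(30): u=d/(1+p["k1"]*(u@u))
    E=np.array(p["extrinsics"]); Rt=E[:3,:3]; c=-Rt.T@E[:3,3]
    v=Rt.T@np.array([u[0],u[1],1]); return c,v
def atz(p,row,col,z):
    c,v=ray(p,row,col); return c+v*(z-c[2])/v[2]
def proj(p,X):
    E=np.array(p["extrinsics"]); x=E[:3,:3]@np.array(X)+E[:3,3]; u=x[:2]/x[2]; u=u*(1+p["k1"]*(u@u)); f=K(p)
    return u[1]*f+p["cy"],u[0]*f+p["cx"]
def tri(rs):
    A=np.zeros((3,3));b=np.zeros(3)
    for c,v in rs:
        v=v/np.linalg.norm(v);P=np.eye(3)-np.outer(v,v);A+=P;b+=P@c
    X=np.linalg.solve(A,b); return X,[np.linalg.norm((np.eye(3)-np.outer(v,v)/(v@v))@(X-c)) for c,v in rs]
E
python3 - <<'E'
from h import *
s=robot.read_state(); print(s)
P={n:robot.read_camera(n) for n in("scene","top","wrist")}
for n,p in P.items():
    cv2.imwrite(f"pics/a_{n}.png",p["img"]); E=np.array(p["extrinsics"]); print(n,p["vfov"],p["k1"],-E[:3,:3].T@E[:3,3],E[2,:3])
H=dict(rack_grip=.16,seat=.19,mark=.03,meter_grip=.116,stand=0,lightbox=0,dock=0,bottle=0,slidebox=0,dish=0,rack=.03,meter=.012)
for t,z in H.items():
    rs=[]
    for n,p in P.items():
        o=robot.pinpoint(t,p)
        for k in o[:2]:
            r,c=k["position"][0]*384,k["position"][1]*512
            print(t,n,round(k["score"],2),round(r,1),round(c,1),atz(p,r,c,z).round(4))
        if o and o[0]["score"]>.4: rs.append(ray(p,o[0]["position"][0]*384,o[0]["position"][1]*512))
    if len(rs)>1: print("  tri",[np.round(x,4) for x in tri(rs)])
E
```

```text
{'t': 0.0, 'q': array([ 1.22860660e+00,  1.31159288e-01,  1.48923327e+00, -3.81594802e-07,
        1.52300300e+00, -8.54024475e-02]), 'dq': array([ 9.58854841e-05, -2.93112789e-04, -1.07167093e-03,  5.21510296e-04,
        9.98908947e-04, -1.04964010e-03]), 'joint_torque': array([-8.42524787e-04, -5.59874046e+01, -4.91731811e+01,  7.64328288e-02,
        3.65596369e-02, -1.19225929e-04]), 'tool_pos': array([0.1521787 , 0.57980979, 0.21761384]), 'orientation': array([ 2.48681914e+00,  1.91812409e+00, -2.38074558e-03]), 'force': array([ 0.18845139, -0.11365809,  0.38574042]), 'wrist_torque': array([ 0.01512957,  0.02542735, -0.00629232]), 'opening': 0.09314171482453626}
scene 53.371252966642025 -0.08995964171731184 [ 0.95814526 -0.39604091  0.8644807 ] [-0.43618103  0.44058407 -0.78462206]
top 54.88092920092898 -0.1121012860573209 [0.43571783 0.02061855 1.00421708] [ 0.14964769 -0.03967012 -0.98794324]
wrist 60.291587825996224 0.02894529652636265 [0.08326274 0.59884369 0.38337556] [ 0.25051117 -0.06761263 -0.96574981]
rack_grip scene 0.63 176.6 258.8 [0.5372 0.025  0.16  ]
rack_grip to
[... 1487 characters left out ...]
), array([0.0007, 0.0007])]
bottle scene 0.81 242.1 339.1 [0.748  0.1136 0.    ]
bottle top 0.97 135.3 208.6 [0.756  0.1045 0.    ]
  tri [array([0.7514, 0.1037, 0.0158]), array([0.0007, 0.0007])]
slidebox scene 0.64 299.3 291.2 [ 0.7654 -0.0912  0.    ]
dish scene 0.83 233.4 120.9 [ 0.3253 -0.2813  0.    ]
dish top 0.98 287.7 347.5 [ 0.3351 -0.279   0.    ]
  tri [array([ 0.3339, -0.2797,  0.0081]), array([0.0036, 0.0036])]
rack scene 0.83 205.5 257.7 [0.5299 0.029  0.03  ]
rack top 0.58 213.3 237.7 [0.5332 0.0202 0.03  ]
  tri [array([0.5337, 0.022 , 0.0401]), array([0.0023, 0.0023])]
meter scene 0.68 283.6 147.7 [ 0.5013 -0.3131  0.012 ]
meter scene 0.46 174.7 258.8 [0.4435 0.1186 0.012 ]
```

View pics/a_scene.png

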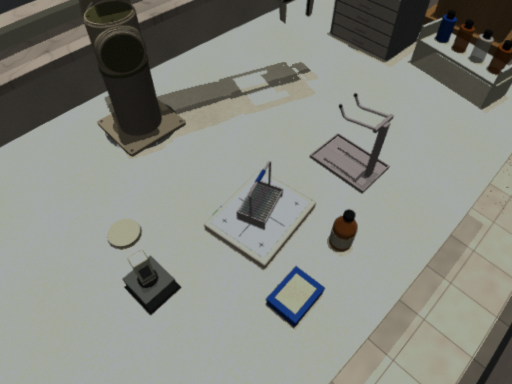

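View pics/a_top.png

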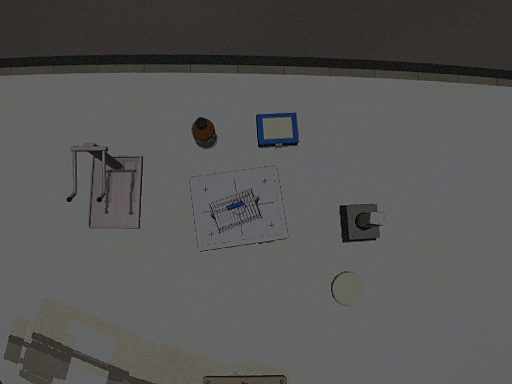

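View pics/a_wrist.png

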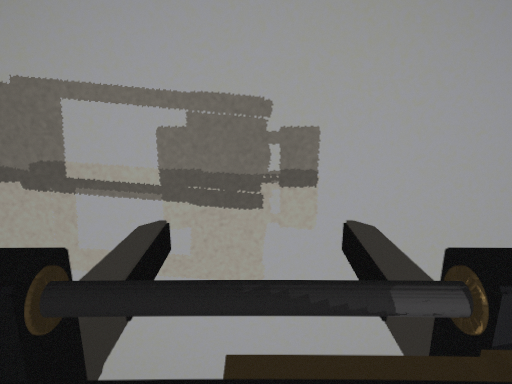

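```bash
python3 - <<'E'
import cv2,numpy as np
t=cv2.imread("pics/a_top.png");s=cv2.imread("pics/a_scene.png")
def crop(im,r,c,h,w,k): 
    x=im[r:r+h,c:c+w].astype(float)*1.0; x=np.clip((x/255)**.6*255,0,255).astype(np.uint8)
    return cv2.resize(x,None,fx=k,fy=k,interpolation=cv2.INTER_CUBIC)
cv2.imwrite("pics/b1.png",np.hstack([crop(t,160,185,100,100,4),crop(t,135,55,100,100,4)]))
cv2.imwrite("pics/b2.png",np.hstack([crop(s,150,205,100,100,4),crop(s,85,310,100,100,4)]))
cv2.imwrite("pics/b3.png",np.hstack([crop(s,240,110,80,80,5),crop(t,190,325,80,80,5)]))
E
```

```text
(no output)
```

View pics/b1.png

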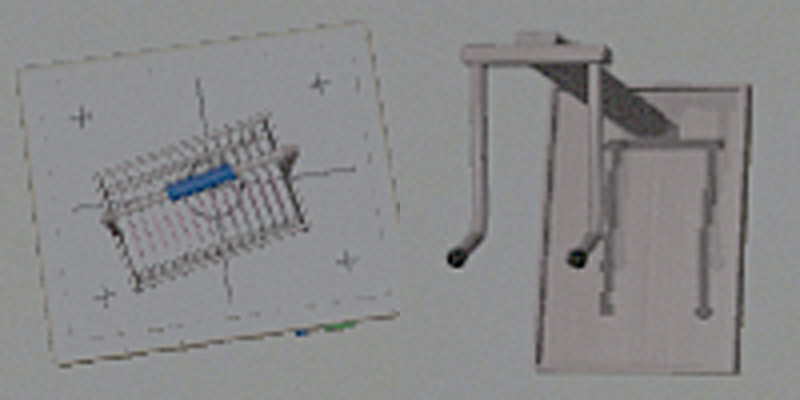

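View pics/b2.png

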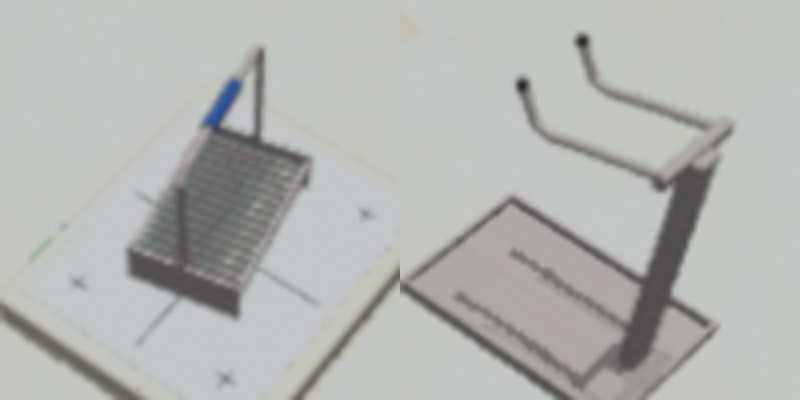

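View pics/b3.png

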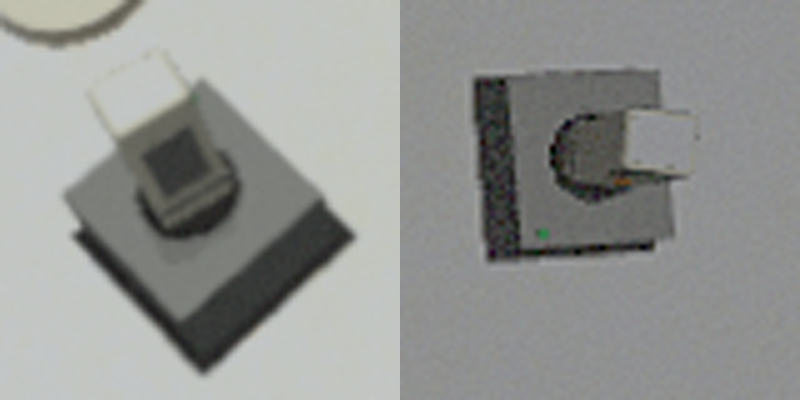

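```bash
cat >> h.py <<'E'
def ang(a,b): d=b-a; return np.degrees(np.arctan2(d[1],d[0]))
E
python3 - <<'E'
from h import *
S=robot.read_camera("scene");T=robot.read_camera("top")
def t(x,y,z,o=(160,185),k=4): return atz(T,o[0]+y/k,o[1]+x/k,z)
def s(x,y,z,o=(150,205),k=4): return atz(S,o[0]+y/k,o[1]+x/k,z)
def show(n,a,b): print(n,a.round(4),b.round(4),"mid",((a+b)/2).round(4),"len",np.linalg.norm(b-a).round(4),"ang",ang(a,b).round(1))
show("sleeve top",t(238,172,.16),t(168,190,.16))
show("sleeve scene",s(208,127,.16),s(238,82,.16))
show("bar scene",s(180,185,.16),s(260,48,.16))
show("bar top",t(290,157,.155),t(110,220,.155))
show("rack box edge scene",s(242,293,.066),s(310,160,.066))
show("rack box edge scene2",s(128,250,.066),s(215,125,.066))
o=(135,55)
show("tips top",t(577-400,257,.211,o),t(456-400,257,.211,o))
show("prongA top",t(480-400,225,.19,o),t(478-400,70,.206,o))
show("prongB top",t(600-400,225,.19,o),t(594-400,70,.206,o))
show("crossbar top",t(608-400,52,.21,o),t(463-400,52,.21,o))
show("tray L",t(537-400,370,.012,o),t(553-400,85,.012,o))
show("tray R",t(740-400,372,.012,o),t(750-400,87,.012,o))
o=(85,310)
show("tips scene",s(522-400,85,.211,o),s(582-400,40,.211,o))
show("prongs elbows scene",s(545-400,133,.186,o),s(602-400,88,.186,o))
o=(240,110)
show("meter sc a",s(120,138,.152,o,5),s(88,95,.152,o,5));show("meter sc b",s(120,138,.152,o,5),s(193,95,.152,o,5)); show("meter sc c",s(88,95,.152,o,5),s(165,50,.152,o,5))
show("meter sc diag",s(120,138,.152,o,5),s(165,50,.152,o,5));show("meter sc diag",s(88,95,.152,o,5),s(193,95,.152,o,5))
o=(190,325)
q=[t(x-400,y,.152,o,5) for x,y in((627,110),(692,113),(688,177),(624,170))]
for i in range(4): show("meter top",q[i],q[(i+1)%4])
show("diag",q[0],q[2])
o=(160,185)
show("hair",t(228,300,.03),t(198,78,.03)); show("hair y",t(355,170,.03),t(75,208,.03))
s0=robot.read_state();print(R.from_rotvec(s0["orientation"]).as_matrix().round(3), s0["t"])
E
```

```text
sleeve top [0.5442 0.0049 0.16  ] [0.5334 0.045  0.16  ] mid [0.5388 0.0249 0.16  ] len 0.0415 ang 105.0
sleeve scene [0.5456 0.0106 0.16  ] [0.533  0.0487 0.16  ] mid [0.5393 0.0297 0.16  ] len 0.0401 ang 108.3
bar scene [ 0.5653 -0.0314  0.16  ] [0.5227 0.0784 0.16  ] mid [0.544  0.0235 0.16  ] len 0.1178 ang 111.2
bar top [ 0.5539 -0.0253  0.155 ] [0.5163 0.0782 0.155 ] mid [0.5351 0.0265 0.155 ] len 0.1101 ang 109.9
rack box edge scene [ 0.6009 -0.0136  0.066 ] [0.5583 0.0936 0.066 ] mid [0.5796 0.04   0.066 ] len 0.1154 ang 111.7
rack box edge scene2 [ 0.5273 -0.0423  0.066 ] [0.4926 0.0695 0.066 ] mid [0.5099 0.0136 0.066 ] len 0.1171 ang 107.2
tips top [0.5427 0.322  0.211 ] [0.5419 0.3902 0.211 ] mid [0.5423 0.3561 0.211 ] len 0.0682 ang 90.6
prongA top [0.563  0.3873 0.19  ] [0.6486 0.3886 0.206 ] mid [0.6058 0.388  0.198 ] len 0.087 ang 0.9
prongB top [0.5637 0.318  0.19  ] [0.6487 0.3216 0.206 ] mid [0.6062 0.3198 0.198 ] len 0.0866 ang 2.5
crossbar top [0.658  0.3129 0.21  ] [0.6579 0.3965 0.21  ] mid [0.6579 0.3547 0.21  ] len 0.0835 ang 90.1
tray L [0.4924 0.4206 0.012 
[... 1094 characters left out ...]
3264  0.152 ] [ 0.4943 -0.3231  0.152 ] mid [ 0.5095 -0.3248  0.152 ] len 0.0307 ang 173.7
meter top [ 0.4943 -0.3231  0.152 ] [ 0.4976 -0.2916  0.152 ] mid [ 0.4959 -0.3074  0.152 ] len 0.0316 ang 84.0
meter top [ 0.4976 -0.2916  0.152 ] [ 0.5261 -0.2942  0.152 ] mid [ 0.5118 -0.2929  0.152 ] len 0.0287 ang -5.3
diag [ 0.5261 -0.2942  0.152 ] [ 0.4943 -0.3231  0.152 ] mid [ 0.5102 -0.3087  0.152 ] len 0.043 ang -137.8
hair [0.4762 0.0085 0.03  ] [0.6241 0.0297 0.03  ] mid [0.5501 0.0191 0.03  ] len 0.1495 ang 8.2
hair y [ 0.5629 -0.0755  0.03  ] [0.5359 0.1099 0.03  ] mid [0.5494 0.0172 0.03  ] len 0.1873 ang 98.3
[[ 0.254  0.967 -0.   ]
 [ 0.967 -0.254 -0.   ]
 [-0.     0.    -1.   ]] 2.05
```

jog_arm(commands=[-1,0,0,0,7.1,-1,0,0,0,7.1,-1,0,0,0,7.1,-1,0,0,0,7.1,-1,0,0,0,7.1,-1,0,0,0,7.1,-1,0,0,0,7.1,-1,0,0,0,7.1,-1,0.0096,0.0325,0,0,-1,0.0096,0.0325,0,0,-1,0.0096,0.0325,0,0,-1,0.0096,0.0325,0,0,-1,0.0096,0.0325,0,0,-1,0.0096,0.0325,0,0,-1,0.0096,0.0325,0,0,-1,0.0096,0.0325,0,0,-1,0.0096,0.0325,0,0,-1,0.0096,0.0325,0,0,-1,0.0096,0.0325,0,0,-1,0.0096,0.0325,0,0], grip_force=25)

```text
t: 3.72
tool_pos: [0.386, 0.2456, 0.2189]
orientation: [-3.101, -0.505, -0.001]
force: [0.5, 0.5, -0.2]
opening: 0.0931
```

jog_arm(commands=[-1,0.0096,0.0325,0,0,-1,0.0096,0.0325,0,0,-1,0.0096,0.0325,0,0,-1,0.0096,0.0325,0,0,-1,0.0096,0.0325,0,0,-1,0.0096,0.0325,0,0,-1,0.0096,0.0325,0,0,-1,0.0096,0.0325,0,0,-1,0,0,0,0,-1,0,0,0,0])

```text
t: 4.55
tool_pos: [0.541, 0.0232, 0.2183]
orientation: [-3.101, -0.5, 0.001]
force: [-0.0, 0.2, -0.1]
opening: 0.0931
```

```bash
python3 - <<'E'
from h import *
s=robot.read_state(); print(s["t"],s["tool_pos"],R.from_rotvec(s["orientation"]).as_matrix().round(3))
P={n:robot.read_camera(n) for n in("scene","top","wrist")}
cv2.imwrite("pics/c.png",P["wrist"]["img"])
for n,p in P.items():
  for k in robot.pinpoint("rack_grip",p)[:1]:
    r,c=k["position"][0]*384,k["position"][1]*512; print(n,k["score"],r,c,atz(p,r,c,.16))
p=P["wrist"]; print(proj(p,[.540,.025,.16]))
E
```

```text
4.55 [0.54102315 0.02319096 0.21830257] [[ 0.949  0.314 -0.001]
 [ 0.314 -0.949 -0.   ]
 [-0.001 -0.    -1.   ]]
scene 0.9 173.9136 260.4032 [0.53376486 0.03377174 0.16      ]
wrist 0.9 200.2944 255.1808 [0.53955    0.02722462 0.16      ]
(np.float64(203.3202623539765), np.float64(254.79071605047466))
```

View pics/c.png

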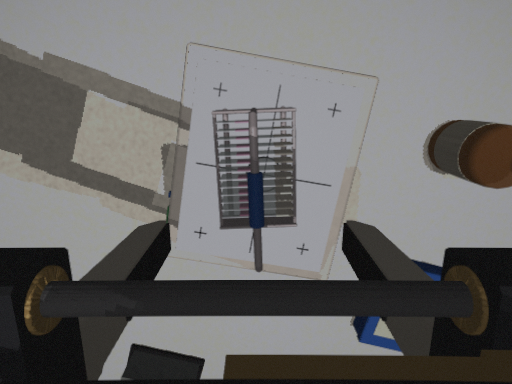

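```bash
python3 - <<'E'
from h import *
p=robot.read_camera("wrist")
a=atz(p,268,258.3,.16);b=atz(p,112,253.5,.16);print(a,b,(a+b)/2,ang(a,b))
a=atz(p,227,257,.16);b=atz(p,173,255,.16);print(a,b,(a+b)/2,ang(a,b))
h=cv2.cvtColor(p["img"],cv2.COLOR_BGR2HSV); 
m=(h[...,0]>105)&(h[...,0]<130)&(h[...,1]>110);m[:, :235]=0;m[:,280:]=0;ys,xs=np.nonzero(m);print(len(xs),xs.mean(),ys.mean(),ys.min(),ys.max(),np.polyfit(ys,xs,1))
E
```

```text
[ 0.55875644 -0.02190155  0.16      ] [0.51906372 0.08544061 0.16      ] [0.53891008 0.03176953 0.16      ] 110.29326117482887
[0.54730559 0.00898441 0.16      ] [0.53314841 0.04659537 0.16      ] [0.540227   0.02778989 0.16      ] 110.62688201141387
769 255.16124837451235 200.68270481144344 173 228 [3.26337800e-02 2.48612213e+02]
```

jog_arm(commands=[-1,0,-0.0036,0,-1.7,-1,0,0,0.0155,0,-1,0,0,0.0155,0,-1,0,0,0.0155,0,-1,0,0,0.0155,0,-1,0,0,0.0155,0,-1,0,0,0,0,0.7,0,0,0,0,1,0,0,0,0,1,0,0,0,0,1,0,0,0,0,1,0,0,0,0,1,0,0,0,0,1,0,0,0,0,1,0,0,0,0,1,0,0,0,0,1,0,0,0,0])

```text
t: 6.32
tool_pos: [0.5394, 0.0282, 0.1411]
orientation: [-3.093, -0.55, 0.0]
force: [-0.3, -0.2, 0.4]
opening: 0.0309
```

jog_arm(commands=[1,0,0,0,0,1,0,0,0,0,1,0,0,0,0,1,0,0,0,0,1,0,0,0,0,1,0,0,0,0])

```text
t: 6.82
tool_pos: [0.5393, 0.0281, 0.1411]
orientation: [3.093, 0.551, -0.001]
force: [-1.2, 0.2, 1.1]
opening: 0.0103
```

jog_arm(commands=[1,0,0,-0.005,0,1,0,0,-0.012,0,1,0,0,-0.016,0,1,0,0,-0.016,0,1,0,0,-0.016,0,1,0,0,-0.012,0,1,0,0,-0.005,0,1,0,0,0,1.6,1,0,0,0,3.2,1,0,0,0,3.2,1,0,0,0,3.2,1,0,0,0,3.2,1,0,0,0,3.2,1,0,0,0,1.6], grip_force=40)

```text
t: 7.98
tool_pos: [0.5391, 0.0282, 0.2227]
orientation: [-3.141, -0.022, 0.002]
force: [1.2, -0.3, -3.3]
opening: 0.0099
```

```bash
python3 - <<'E'
from h import *
s=robot.read_state(); print(s["t"],s["tool_pos"],s["force"],s["opening"],R.from_rotvec(s["orientation"]).as_matrix().round(3)[0])
a=robot.read_camera("scene")["img"];b=robot.read_camera("top")["img"]
cv2.imwrite("pics/d.png",np.hstack([cv2.resize(x,None,fx=2.,fy=2.) for x in(a[90:290,170:370],b[110:310,140:340])]))
E
```

```text
7.9833 [0.53908526 0.02821621 0.22267933] [ 1.15748626 -0.25300417 -3.32631437] 0.009872807272813023 [ 1.     0.014 -0.001]
```

View pics/d.png

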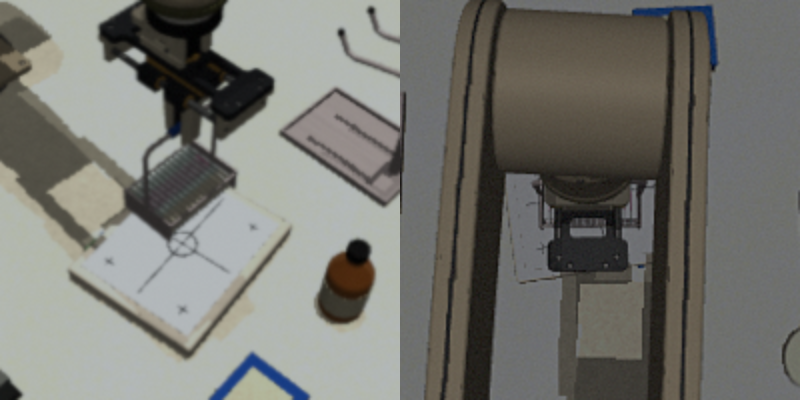

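jog_arm(commands=[1,-0.0007,-0.004,0,0,1,-0.0015,-0.009,0,0,1,-0.0024,-0.0142,0,0,1,-0.0024,-0.0142,0,0,1,-0.0024,-0.0142,0,0,1,-0.0024,-0.0142,0,0,1,-0.0024,-0.0142,0,0,1,-0.0024,-0.0142,0,0,1,-0.0024,-0.0142,0,0,1,-0.0024,-0.0142,0,0,1,-0.0024,-0.0142,0,0,1,-0.0024,-0.0142,0,0,1,-0.0024,-0.0142,0,0,1,-0.0024,-0.0142,0,0,1,-0.0024,-0.0142,0,0,1,-0.0024,-0.0142,0,0,1,-0.0024,-0.0142,0,0,1,-0.0024,-0.0142,0,0,1,-0.0024,-0.0142,0,0,1,-0.0024,-0.0142,0,0])

```text
t: 9.75
tool_pos: [0.4888, 0.2974, 0.2231]
orientation: [-3.141, -0.028, 0.0]
force: [-0.5, -0.7, -3.0]
opening: 0.0098
```

jog_arm(commands=[1,-0.0024,-0.0142,0,0,1,-0.0024,-0.0142,0,0,1,-0.0024,-0.0142,0,0,1,-0.0018,-0.011,0,0,1,-0.001,-0.0065,0,0,1,0,0,0,0,1,0,0,0,0,1,0,0,0,0])

```text
t: 10.42
tool_pos: [0.4786, 0.3553, 0.2231]
orientation: [3.141, 0.027, -0.0]
force: [0.4, -0.7, -3.7]
opening: 0.0101
```

```bash
python3 - <<'E'
from h import *
s=robot.read_state(); print(s["t"],s["tool_pos"],s["force"],s["opening"],R.from_rotvec(s["orientation"]).as_matrix().round(3)[0])
S=robot.read_camera("scene");T=robot.read_camera("wrist");a=S["img"];b=T["img"]
cv2.imwrite("pics/e.png",np.hstack([cv2.resize(a[50:200,250:400],(400,400)),cv2.resize(b,(533,400))[:,:400]]))
cv2.imwrite("pics/e2.png",b)
for n,p in(("s",S),("w",T)):
  for th,z in(("seat",.19),("rack_grip",.241),("mark",.03)):
    for k in robot.pinpoint(th,p)[:1]:
      r,c=k["position"][0]*384,k["position"][1]*512; print(n,th,k["score"],r,c,atz(p,r,c,z))
E
```

```text
10.4167 [0.47856866 0.35533383 0.22305647] [ 0.41581591 -0.67166243 -3.68510941] 0.010068661030120914 [ 1.     0.017 -0.   ]
s seat 0.82 111.59040000000002 352.3072 [0.56762676 0.35164205 0.19      ]
s rack_grip 0.76 79.29599999999999 328.9088 [0.47106695 0.3588612  0.241     ]
s mark 0.64 209.5104 260.9152 [0.54533839 0.02591713 0.03      ]
w seat 0.75 217.1904 402.7904 [0.57224594 0.35596648 0.19      ]
w rack_grip 0.62 253.78560000000002 256.6144 [0.47944606 0.35412353 0.241     ]
```

View pics/e.png

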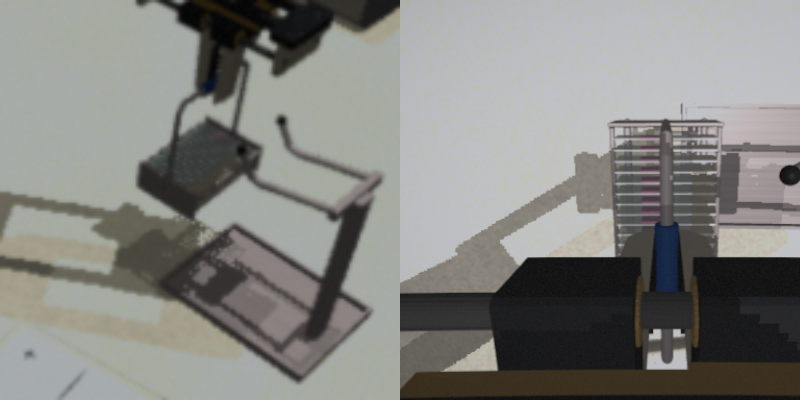

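View pics/e2.png

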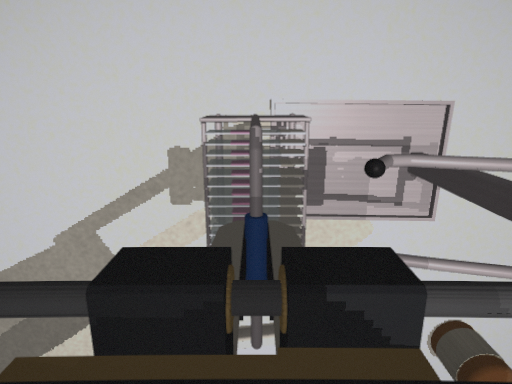

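jog_arm(commands=[1,0.005,0,0,0,1,0.01,0,0,0,1,0.014,0,0,0,1,0.014,0,0,0,1,0.014,0,0,0,1,0.014,0,0,0,1,0.014,0,0,0,1,0.008,0,0,0,1,0,0,0,0,1,0,0,0,0,1,0,0,0.01,0,1,0,0,0.01,0,1,0,0,0.01,0,1,0,0,0.008,0,1,0,0,0.005,0,1,0,0,0,0])

```text
t: 12.15
tool_pos: [0.5701, 0.357, 0.1776]
orientation: [3.14, 0.027, -0.005]
force: [-0.9, 0.5, -3.7]
opening: 0.01
```

```bash
python3 - <<'E'
from h import *
s=robot.read_state(); print(s["t"],s["tool_pos"],s["force"],s["opening"])
S=robot.read_camera("scene");T=robot.read_camera("wrist");a=S["img"];b=T["img"]
cv2.imwrite("pics/f.png",np.hstack([cv2.resize(a[60:210,270:420],(400,400)),cv2.resize(b[:,100:484],(400,400))]))
E
```

```text
12.15 [0.57008291 0.35697675 0.1776108 ] [-0.89503561  0.477035   -3.74693806] 0.009983833485156886
```

View pics/f.png

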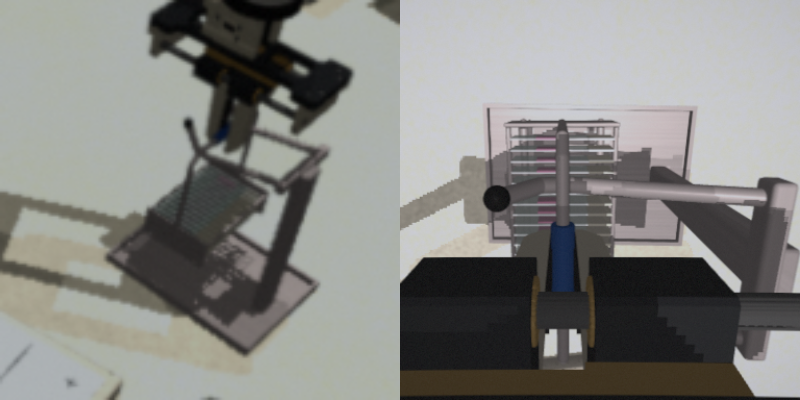

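jog_arm(commands=[1,0,0,0.002,0,1,0,0,0.002,0,1,0,0,0.0015,0,1,0,0,0,0,1,0,0,0,0])

```text
t: 12.67
tool_pos: [0.5714, 0.3574, 0.1746]
orientation: [3.141, 0.027, -0.0]
force: [-0.7, 0.0, -3.5]
opening: 0.0099
```

jog_arm(commands=[1,0,0,0.0015,0,1,0,0,0.0015,0,1,0,0,0,0,1,0,0,0,0])

```text
t: 13.0
tool_pos: [0.5715, 0.3575, 0.1718]
orientation: [-3.141, -0.027, -0.001]
force: [-0.5, 0.0, -2.3]
opening: 0.0097
```

jog_arm(commands=[1,0,0,0.0015,0,1,0,0,0,0,1,0,0,0,0])

```text
t: 13.25
tool_pos: [0.5716, 0.3576, 0.1714]
orientation: [-3.141, -0.027, -0.002]
force: [-3.8, -1.9, 5.7]
opening: 0.0099
```

jog_arm(commands=[0,0,0,-0.0008,0,0,0,0,0,0,0,0,0,0,0,0,0,0,0,0,0,0,0,0,0,0,0,0,0,0,0,0,0,0,0,0,0,0,0,0])

```text
t: 13.92
tool_pos: [0.5713, 0.3575, 0.1708]
orientation: [3.141, 0.027, -0.0]
force: [-0.4, 0.7, 0.7]
opening: 0.0462
```

```bash
python3 - <<'E'
from h import *
s=robot.read_state(); print(s["t"],s["tool_pos"],s["force"],s["opening"])
S=robot.read_camera("scene");T=robot.read_camera("wrist");a=S["img"];b=T["img"]
cv2.imwrite("pics/g.png",np.hstack([cv2.resize(a[60:210,270:420],(400,400)),cv2.resize(b[:,100:484],(400,400))]))
E
```

```text
13.9167 [0.57134573 0.3574564  0.17080906] [-0.35276105  0.74251406  0.71643912] 0.046224047747146356
```

View pics/g.png

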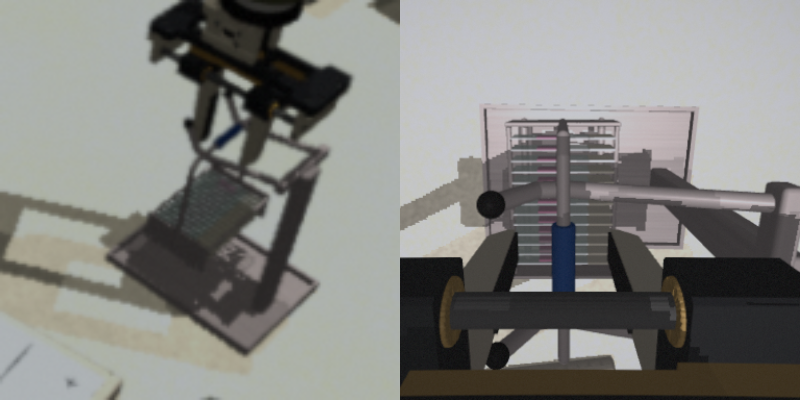

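jog_arm(commands=[0,0,0,-0.008,0,0,0,0,-0.018,0,0,0,0,-0.02,0,0,0,0,-0.022,0,0,0,0,-0.022,0,-1,-0.0033,0.0302,0,0,-1,-0.0033,0.0302,0,0,-1,-0.0033,0.0302,0,0,-1,-0.0033,0.0302,0,0,-1,-0.0033,0.0302,0,0,-1,-0.0033,0.0302,0,0,-1,-0.0033,0.0302,0,0,-1,-0.0033,0.0302,0,0,-1,-0.0033,0.0302,0,0,-1,-0.0033,0.0302,0,0,-1,-0.0033,0.0302,0,0,-1,-0.0033,0.0302,0,0,-1,-0.0033,0.0302,0,0,-1,-0.0033,0.0302,0,0,-1,-0.0033,0.0302,0,0])

```text
t: 15.68
tool_pos: [0.5295, -0.0978, 0.262]
orientation: [3.141, 0.027, 0.002]
force: [-0.3, -0.6, -0.1]
opening: 0.0931
```

jog_arm(commands=[-1,-0.0033,0.0302,0,2.5,-1,-0.0033,0.0302,0,2.5,-1,-0.0033,0.0302,0,0,-1,-0.0033,0.0302,0,0,-1,-0.0033,0.0302,0,0,-1,-0.0033,0.0302,0,0,-1,-0.0033,0.0302,0,0,-1,0,0,0,0,-1,0,0,0,0])

```text
t: 16.43
tool_pos: [0.4952, -0.3075, 0.2614]
orientation: [3.139, -0.114, 0.0]
force: [0.6, 0.5, 0.2]
opening: 0.0928
```

```bash
python3 - <<'E'
from h import *
s=robot.read_state(); print(s["t"],s["tool_pos"],s["force"],s["opening"],R.from_rotvec(s["orientation"]).as_matrix().round(3)[0])
P={n:robot.read_camera(n) for n in("scene","wrist","top")}
for n,p in P.items():
  cv2.imwrite(f"pics/i_{n}.png",p["img"])
  for th,z in(("meter_grip",.116),("mark",.03),("rack_grip",.19),("dock",0)):
    for k in robot.pinpoint(th,p)[:1]:
      r,c=k["position"][0]*384,k["position"][1]*512; print(n,th,round(k["score"],2),r,c,atz(p,r,c,z))
E
```

```text
16.4333 [ 0.49524992 -0.30752073  0.26136475] [0.58334289 0.53561535 0.18033819] 0.0928300218669505 [ 0.997 -0.073  0.   ]
scene meter_grip 0.88 262.8096 140.5952 [ 0.50560916 -0.30629877  0.116     ]
scene mark 0.68 211.08479999999997 262.7072 [0.55232135 0.02571354 0.03      ]
scene rack_grip 0.91 109.09440000000001 353.6896 [0.56397544 0.36299383 0.19      ]
scene dock 0.88 287.0016 155.904 [ 0.51611542 -0.30262174  0.        ]
wrist meter_grip 0.74 177.9072 272.9984 [ 0.51245496 -0.30949414  0.116     ]
wrist dock 0.68 159.5136 269.4144 [ 0.51339958 -0.31254504  0.        ]
top meter_grip 0.89 219.68640000000002 372.8896 [ 0.51086208 -0.31316097  0.116     ]
top mark 0.6 207.7056 235.3152 [0.54809863 0.02672879 0.03      ]
top rack_grip 0.66 219.9936 369.408 [ 0.50388781 -0.27713674  0.19      ]
top dock 0.64 224.90879999999999 354.816 [ 0.50603297 -0.30415195  0.        ]
```

View pics/i_wrist.png

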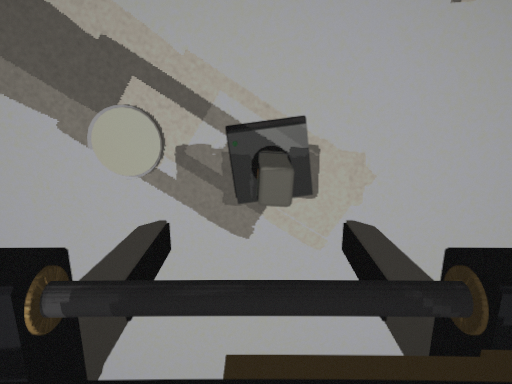

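View pics/i_scene.png

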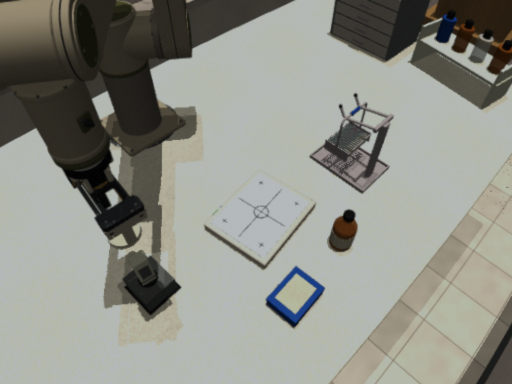

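View pics/i_top.png

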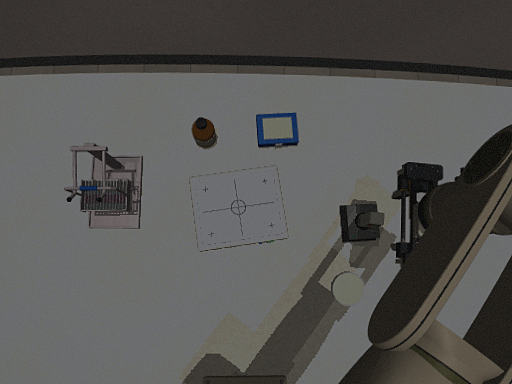

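```bash
python3 - <<'E'
import cv2,numpy as np
w=cv2.imread("pics/i_wrist.png");s=cv2.imread("pics/i_scene.png");t=cv2.imread("pics/i_top.png")
f=lambda x,k:cv2.resize(np.clip((x/255.)**.5*255,0,255).astype(np.uint8),None,fx=k,fy=k,interpolation=cv2.INTER_CUBIC)
cv2.imwrite("pics/j1.png",np.hstack([f(w[110:220,215:325],4.),f(s[187:237,237:287],8.)[:,:]  if 0 else cv2.resize(f(s[187:237,237:287],8),(350,440))]))
cv2.imwrite("pics/j2.png",np.hstack([f(s[187:237,237:287],8),f(t[182:232,213:263],8)]))
E
```

```text
(no output)
```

View pics/j1.png

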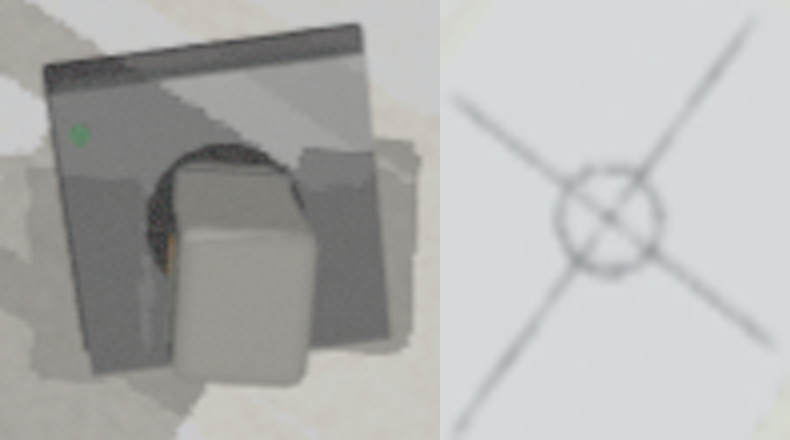

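View pics/j2.png

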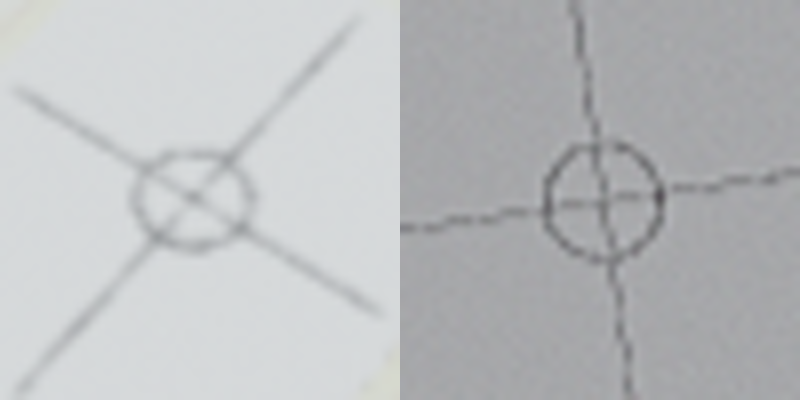

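```bash
python3 - <<'E'
from h import *
S=robot.read_camera("scene");T=robot.read_camera("top");W=robot.read_camera("wrist")
a=(211.5,260.95);b=(206.7,238.1)
print(atz(S,*a,.03),atz(T,*b,.03),tri([ray(S,*a),ray(T,*b)]))
q=[atz(W,110+y/4-.4,215+x/4-.4,.152) for x,y in((180,237),(315,232),(300,383),(172,375))]
print(np.round(q,4),np.mean(q,0))
for i in range(4): print(np.linalg.norm(q[i]-q[(i+1)%4]),ang(q[i],q[(i+1)%4]))
E
```

```text
[0.55000348 0.02141608 0.03      ] [0.55084522 0.01938041 0.03      ] (array([0.55088859, 0.01977974, 0.03244066]), [np.float64(0.0005153704527752161), np.float64(0.0005153704527750895)])
[[ 0.5003 -0.2918  0.152 ]
 [ 0.5288 -0.2928  0.152 ]
 [ 0.5242 -0.3261  0.152 ]
 [ 0.4965 -0.3223  0.152 ]] [ 0.51245107 -0.30825128  0.152     ]
0.02857379695952922 -1.8386769580730067
0.03365229227196763 -97.88242224854838
0.02798505001659824 172.26687507013418
0.03071975282356353 82.91964503485731
```

jog_arm(commands=[-1,0,0,0,2.3,-1,0.0086,0,0,0,-1,0.0086,0,0,0,-1,0,0,0.02,0,-1,0,0,0.025,0,-1,0,0,0.025,0,-1,0,0,0.025,0,-1,0,0,0.025,0,-1,0,0,0.025,0,-1,0,0,0.0144,0,1,0,0,0.005,0,1,0,0,0,0,1,0,0,0,0,1,0,0,0,0,1,0,0,0,0,1,0,0,0,0,1,0,0,0,0,1,0,0,0,0,1,0,0,0,0,1,0,0,0,0], grip_force=30)

```text
t: 19.0
tool_pos: [0.5129, -0.308, 0.0967]
orientation: [3.137, -0.173, 0.0]
force: [-0.5, 0.5, 0.3]
opening: 0.0308
```

jog_arm(commands=[1,0,0,0,0,1,0,0,0,0,1,0,0,0,0,1,0,0,0,0])

```text
t: 19.33
tool_pos: [0.5129, -0.3081, 0.0966]
orientation: [3.137, -0.173, 0.0]
force: [-1.0, 0.4, 2.4]
opening: 0.0301
```

```bash
python3 - <<'E'
from h import *
s=robot.read_state(); print(s["t"],s["tool_pos"],s["force"],s["wrist_torque"],s["opening"],R.from_rotvec(s["orientation"]).as_matrix().round(3))
S=robot.read_camera("scene");T=robot.read_camera("wrist");a=S["img"];b=T["img"]
cv2.imwrite("pics/k.png",np.hstack([cv2.resize(a[190:340,70:220],(400,400)),cv2.resize(b[:,64:448],(400,400))]))
E
```

```text
19.3333 [ 0.51286873 -0.30806337  0.09664048] [-0.95024092  0.38112746  2.39595563] [-0.00438408  0.18121636  0.02038441] 0.03005326335587997 [[ 0.994 -0.11   0.   ]
 [-0.11  -0.994 -0.   ]
 [ 0.     0.    -1.   ]]
```

View pics/k.png

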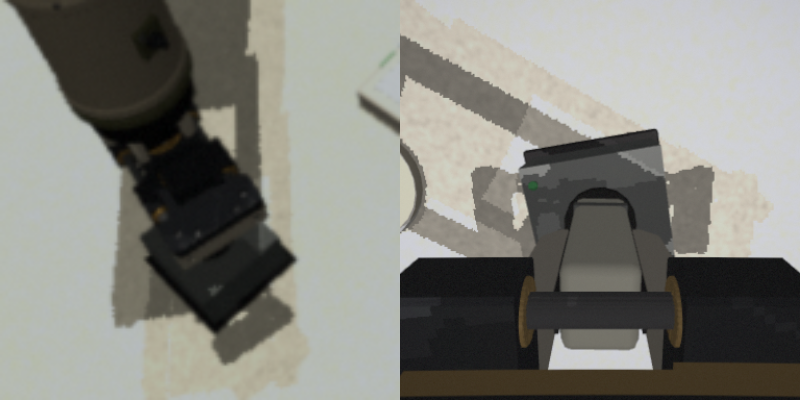

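jog_arm(commands=[1,0,0,-0.005,0,1,0,0,-0.012,0,1,0,0,-0.016,0,1,0,0,-0.016,0,1,0,0,-0.016,0,1,0,0,-0.01,0,1,0,0,0,0,1,0,0,0,0])

```text
t: 20.1
tool_pos: [0.5132, -0.3083, 0.1723]
orientation: [3.136, -0.173, 0.002]
force: [-0.3, 0.7, -1.9]
opening: 0.03
```

jog_arm(commands=[1,0.0001,-0.006,0,0,1,0.0001,-0.012,0,0,1,0.0001,-0.0184,0,0,1,0.0001,-0.0184,0,0,1,0.0001,-0.0184,0,0,1,0.0001,-0.0184,0,0,1,0.0001,-0.0184,0,0,1,0.0001,-0.0184,0,0,1,0.0001,-0.0184,0,0,1,0.0001,-0.0184,0,0,1,0.0001,-0.0184,0,0,1,0.0001,-0.0184,0,0,1,0.0001,-0.0184,0,0,1,0,-0.0184,0,0,1,0,-0.0184,0,0,1,0,-0.0184,0,0,1,0,-0.0184,0,0,1,0,-0.0184,0,0,1,0,-0.012,0,0,1,0,-0.006,0,0])

```text
t: 21.77
tool_pos: [0.5497, 0.0225, 0.1706]
orientation: [-3.136, 0.17, 0.003]
force: [-0.0, -0.6, -2.1]
opening: 0.0296
```

jog_arm(commands=[1,0,0,0,0,1,0,0,0,0,1,0,0,0,0])

```text
t: 22.02
tool_pos: [0.5503, 0.0196, 0.1713]
orientation: [3.136, -0.174, -0.001]
force: [0.1, -0.5, -2.4]
opening: 0.0298
```

```bash
python3 - <<'E'
from h import *
s=robot.read_state(); print(s["t"],s["tool_pos"],s["force"],s["wrist_torque"],s["opening"],R.from_rotvec(s["orientation"]).as_matrix().round(3)[0])
P={n:robot.read_camera(n) for n in("scene","wrist","top")}
z=s["tool_pos"][2]+.019-.104
for n,p in P.items():
  cv2.imwrite(f"pics/l_{n}.png",p["img"])
  for th,zz in(("nose_face",z),("meter_grip",z+.104),("mark",.03)):
    for k in robot.pinpoint(th,p)[:1]:
      r,c=k["position"][0]*384,k["position"][1]*512; print(n,th,round(k["score"],2),r,c,atz(p,r,c,zz))
cv2.imwrite("pics/l.png",np.hstack([cv2.resize(P["scene"]["img"][130:250,200:320],(400,400)),cv2.resize(P["wrist"]["img"][:,64:448],(400,400))]))
E
```

```text
22.0167 [0.5503141  0.01956672 0.17133084] [ 0.09334201 -0.50192355 -2.3706608 ] [-0.10294912  0.08047229  0.06961408] 0.029766165570411493 [ 0.994 -0.11  -0.   ]
scene nose_face 0.37 198.6048 259.3792 [0.54635091 0.01858148 0.08633084]
scene meter_grip 0.7 170.4192 259.8912 [0.54355081 0.02198995 0.19033084]
scene mark 0.98 211.584 259.6864 [0.54784451 0.01881953 0.03      ]
wrist meter_grip 0.81 257.7024 254.1056 [0.54961744 0.0168136  0.19033084]
wrist mark 0.86 178.71359999999999 255.8976 [0.55051039 0.01749429 0.03      ]
top mark 0.88 203.48160000000001 238.08 [0.55944179 0.01951331 0.03      ]
```

View pics/l.png

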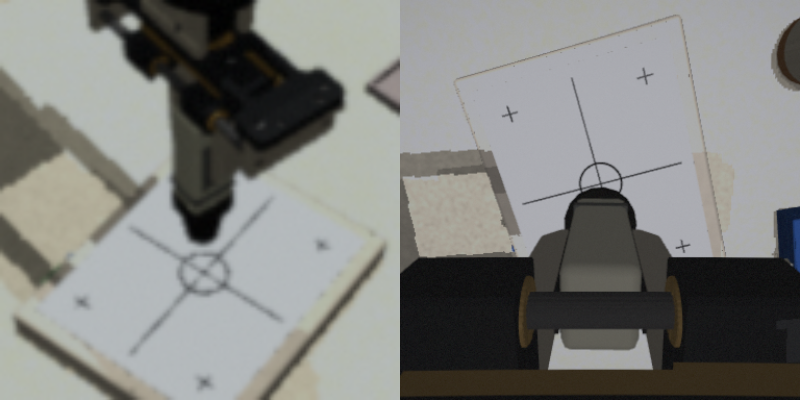

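```bash
python3 - <<'E'
from h import *
P={n:robot.read_camera(n) for n in("scene","wrist")}
s=robot.read_state();x,y,z=s["tool_pos"]; Rm=R.from_rotvec(s["orientation"]).as_matrix()
W=P["wrist"]
print("w mark",atz(W,173.8,256.8,.03))
out=[]
for n,(r0,c0,h) in dict(scene=(150,215,80),wrist=(110,190,130)).items():
  p=P[n];k=400/h
  im=cv2.resize(p["img"][r0:r0+h,c0:c0+h],(400,400),interpolation=cv2.INTER_CUBIC)
  def pt(X):
    r,c=proj(p,X);return int((c-c0+.5)*k),int((r-r0+.5)*k)
  cir=lambda cx,cy,zz,rad:np.array([pt([cx+rad*np.cos(a),cy+rad*np.sin(a),zz]) for a in np.linspace(0,6.28,40)])
  nz=z-.0966+.012
  cv2.polylines(im,[cir(x,y,nz,.013)],True,(0,0,255),1)
  cv2.polylines(im,[cir(x,y,nz+.046,.023)],True,(0,255,255),1)
  cv2.polylines(im,[cir(.5505,.0203,.03,.02)],True,(0,255,0),1)
  out.append(im)
cv2.imwrite("pics/m.png",np.hstack(out))
E
```

```text
w mark [0.55202247 0.02300891 0.03      ]
```

View pics/m.png

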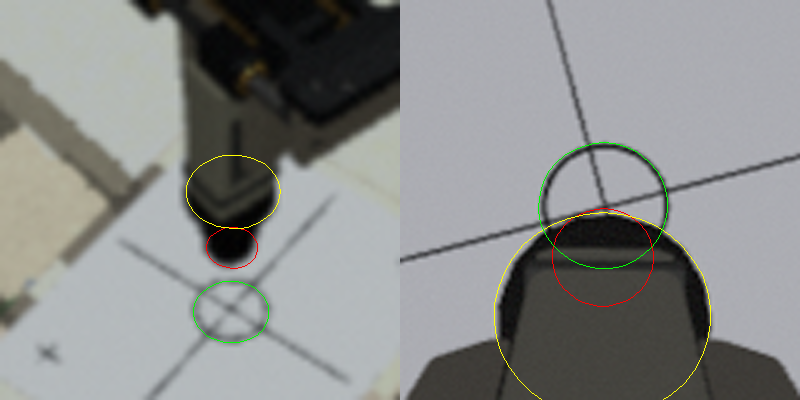

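jog_arm(commands=[1,0,-0.0007,0.008,0,1,0,0,0.01,0,1,0,0,0.01,0,1,0,0,0.01,0,1,0,0,0.008,0,1,0,0,0.004,0,1,0,0,0.002,0,1,0,0,0,0,1,0,0,0,0,1,0,0,0,0])

```text
t: 23.55
tool_pos: [0.5511, 0.0209, 0.1202]
orientation: [3.137, -0.173, 0.002]
force: [-0.1, 0.7, -1.7]
opening: 0.03
```

```bash
python3 - <<'E'
from h import *
for i in range(4):
  s=robot.read_state(); print(s["t"],s["tool_pos"],s["force"]); p=robot.read_camera("scene")
E
```

```text
23.55 [0.55106554 0.02085084 0.12022942] [-0.07043481  0.67216897 -1.66197382]
23.6 [0.55107068 0.02087895 0.12022933] [-0.23029309 -0.13856009 -1.66394884]
23.65 [0.55101446 0.02089267 0.12021126] [-0.23501592  0.56209839 -1.57981596]
23.7 [0.55097096 0.02089135 0.12014393] [ 0.09638891  0.85295536 -1.44983345]
```

jog_arm(commands=[1,0,0,0.0015,0,1,0,0,0.0015,0,1,0,0,0,0,1,0,0,0,0])

```text
t: 24.08
tool_pos: [0.5504, 0.0209, 0.1163]
orientation: [3.137, -0.173, -0.001]
force: [0.4, 0.2, -1.3]
opening: 0.0301
```

jog_arm(commands=[1,0,0,0.001,0,1,0,0,0.001,0,1,0,0,0,0,1,0,0,0,0])

```text
t: 24.42
tool_pos: [0.5506, 0.0209, 0.1146]
orientation: [-3.137, 0.173, -0.0]
force: [-0.2, 0.5, -1.0]
opening: 0.0299
```

jog_arm(commands=[1,0,0,0.001,0,1,0,0,0,0,1,0,0,0,0,1,0,0,0,0])

```text
t: 24.75
tool_pos: [0.5507, 0.0209, 0.1137]
orientation: [-3.137, 0.173, -0.0]
force: [-0.3, -0.0, 0.5]
opening: 0.0299
```

jog_arm(commands=[1,0,0,0.001,0,1,0,0,0.001,0,1,0,0,0,0,1,0,0,0,0,1,0,0,0,0,1,0,0,0,0])

```text
t: 25.25
tool_pos: [0.5507, 0.0209, 0.1116]
orientation: [-3.137, 0.173, -0.0]
force: [-0.2, 0.2, 0.2]
opening: 0.0297
```

```bash
python3 - <<'E'
from h import *
for i in range(6):
  s=robot.read_state(); print(s["t"],s["tool_pos"],s["force"].round(2),s["wrist_torque"].round(3)); p=robot.read_camera("scene")
E
```

```text
25.25 [0.55066193 0.02089581 0.11162841] [-0.21  0.18  0.23] [-0.102  0.092  0.016]
25.3 [0.55068075 0.02091159 0.11168455] [0.63 0.52 0.64] [-0.067  0.057 -0.02 ]
25.35 [0.55064812 0.02089288 0.11162086] [0.46 0.23 1.51] [-0.058  0.048  0.005]
25.4 [0.55067138 0.02090341 0.11163212] [0.71 0.03 0.39] [-0.126  0.017 -0.062]
25.45 [0.55063178 0.02091588 0.11159113] [ 0.2  -0.81  0.5 ] [-0.097  0.033  0.   ]
25.5 [0.55067399 0.02090662 0.11163202] [ 1.04 -0.42  0.88] [-0.019 -0.005  0.004]
```

jog_arm(commands=[1,0,0,0.001,0,1,0,0,0,0,1,0,0,0,0,1,0,0,0,0,1,0,0,0,0])

```text
t: 25.97
tool_pos: [0.5507, 0.0209, 0.1106]
orientation: [3.137, -0.173, 0.0]
force: [0.9, -0.1, 1.0]
opening: 0.0302
```

```bash
python3 - <<'E'
from h import *
F=[];P=[]
for i in range(8):
  s=robot.read_state(); F.append(s["force"]);P.append(s["tool_pos"]); p=robot.read_camera("scene")
print(np.mean(F,0),np.std(F,0),np.mean(P,0),s["opening"],s["t"])
x,y,z=np.mean(P,0)
Q={"scene":p,"wrist":robot.read_camera("wrist"),"top":robot.read_camera("top")}
for n in Q:
  for th,zz in(("nose_face",.03),("meter_grip",.13),("rack_grip",.19),("mark",.03)):
    for k in robot.pinpoint(th,Q[n])[:1]:
      r,c=k["position"][0]*384,k["position"][1]*512; print(n,th,round(k["score"],2),r,c,atz(Q[n],r,c,zz))
out=[]
for n,(r0,c0,h) in dict(scene=(165,220,80),wrist=(110,190,130)).items():
  p=Q[n];k=400/h
  im=cv2.resize(p["img"][r0:r0+h,c0:c0+h],(400,400),interpolation=cv2.INTER_CUBIC)
  def pt(X):
    r,c=proj(p,X);return int((c-c0+.5)*k),int((r-r0+.5)*k)
  cir=lambda cx,cy,zz,rad:np.array([pt([cx+rad*np.cos(a),cy+rad*np.sin(a),zz]) for a in np.linspace(0,6.28,40)])
  cv2.polylines(im,[cir(x,y,.03,.013)],True,(0,0,255),1)
  cv2.polylines(im,[cir(x,y,z-.0966+.012+.046,.023)],True,(0,255,255),1)
  cv2.polylines(im,[cir(.5505,.0203,.03,.02)],True,(0,255,0),1)
  out.append(im)
cv2.imwrite("pics/n.png",np.hstack(out))
cv2.imwrite("pics/n2.png",Q["scene"]["img"])
E
```

```text
[0.87069047 0.07167274 0.72725015] [0.39389215 0.51029132 0.48380771] [0.55065517 0.02090687 0.11060424] 0.03001849485280276 26.3167
scene meter_grip 0.57 188.3136 255.7952 [0.54084032 0.01121962 0.13      ]
scene rack_grip 0.6 109.5168 353.3824 [0.56445716 0.36091329 0.19      ]
scene mark 0.75 209.20319999999998 260.9152 [0.54462491 0.02662548 0.03      ]
wrist meter_grip 0.88 259.3152 254.72 [0.55010595 0.01769148 0.13      ]
top rack_grip 0.71 186.0096 88.6784 [0.57524846 0.35636599 0.19      ]
top mark 0.68 205.2864 239.5136 [0.55465219 0.01566799 0.03      ]
```

View pics/n.png

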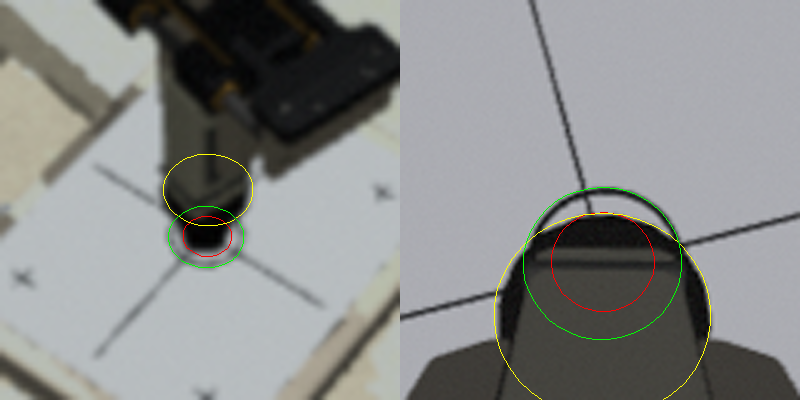

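View pics/n2.png

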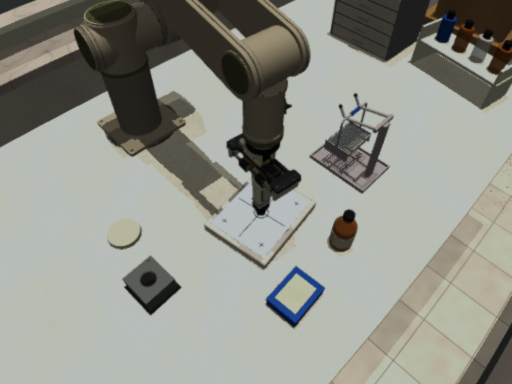

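```bash
python3 - <<'E'
from h import *
import glob
p=robot.read_camera("scene");im=p["img"]
r0,c0,h=190,236,50
k=12
z=cv2.resize(im[r0:r0+h,c0:c0+h],None,fx=k,fy=k,interpolation=cv2.INTER_NEAREST)
cv2.imwrite("pics/o.png",z)
g=cv2.cvtColor(im,cv2.COLOR_BGR2GRAY)
print(g[200:224,261]);print(g[200:224,262]);print(g[212,248:276]);print(g[209,248:276])
for X in([.5505,.0203,.03],[.5507,.0209,.03]): print(proj(p,X))
s=robot.read_state()
# bottom edge of circles in image
for rad in(.013,.018,.02):
  c=np.array([proj(p,[.5507+rad*np.cos(a),.0209+rad*np.sin(a),.03]) for a in np.linspace(0,6.28,200)]); print(rad,c.min(0),c.max(0))
E
```

```text
[ 38  42  49  54  39  44  50  38  19   6   7   5   4   3  28 105 163 131
 135 183 188 188 188 187]
[ 27  38  51  44  39  53  48  23   9   6   4   5   5   9  34 108 159 120
 139 184 187 188 188 187]
[188 187 186 187 184 145 140 148  94  26   6   4   4   4   5   4  33 119
 167 159 144 171 185 187 186 188 187 188]
[187 187 187 188 186 172 123  58  16   6   9  13  11   6   6   5   3  19
  64  94 157 183 187 187 187 188 187 186]
(np.float64(211.85008232006928), np.float64(260.78382829474737))
(np.float64(211.7647414111772), np.float64(260.9968016091976))
0.013 [207.78605622 256.1114037 ] [215.80527876 265.88138272]
0.018 [206.27211461 254.23200173] [217.37615811 267.759771  ]
0.02 [205.6690517  253.48018745] [218.00715344 268.511071  ]
```

View pics/o.png

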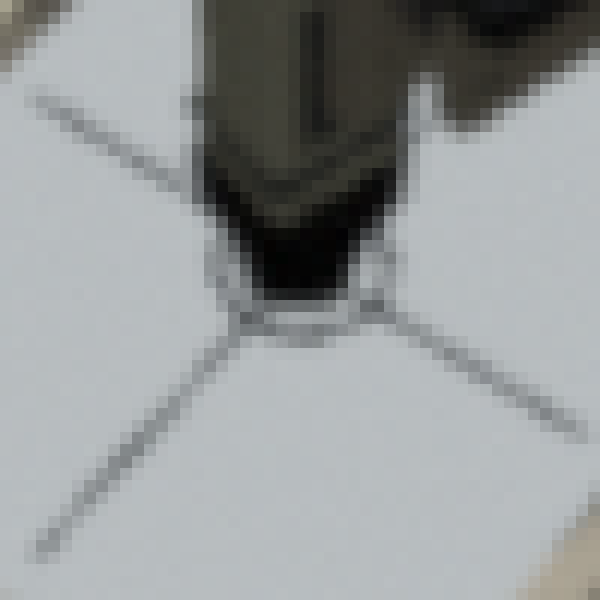

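```bash
python3 - <<'E'
from h import *
p=robot.read_camera("scene");im=p["img"]; 
cv2.imwrite("pics/q.png",cv2.resize(im[80:200,300:420],(500,500),interpolation=cv2.INTER_CUBIC))
F=[]
for i in range(8):
  s=robot.read_state(); F.append(s["force"]); robot.read_camera("wrist")
print(np.mean(F,0),s["tool_pos"],s["opening"],s["t"],R.from_rotvec(s["orientation"]).as_matrix()[2].round(4))
E
```

```text
[1.50176434 0.28597464 0.90967303] [0.55059505 0.02092098 0.11056275] 0.030192135906819257 27.5167 [ 1.e-04  0.e+00 -1.e+00]
```

View pics/q.png

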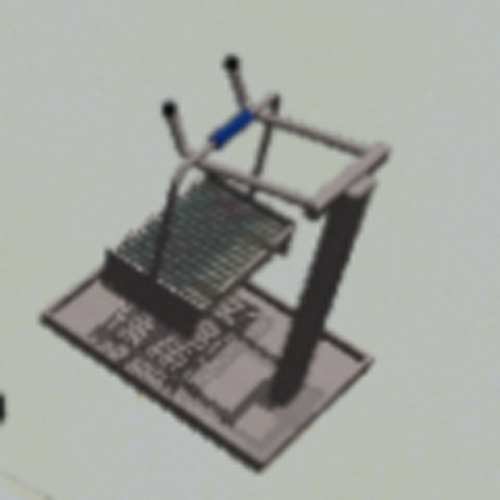

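The rack hangs level on both prongs. The sleeve is midway between the prongs, and each handle leg is outside its prong. The meter is steady, with about 2.8 N on the nose, so I'm handing the job in.

```bash
python3 -c "
from plant import robot
print(robot.close_job()); s=robot.read_state(); print(s['t'],s['tool_pos'],s['force'],s['opening'])"
```

```text
the job is handed in; nothing more can be done
None
the job is handed in; nothing more can be done
```

I hung the slide rack by its handle on both prongs and let it go. I then took the meter from its dock and handed the job in at about 27.5 s, with the meter held upright on the ring. `close_job` gives no verdict, so these are my own last checks.

- **Rack:** in the last scene picture it hangs level on both prongs, with its grip near (0.570, 0.358). My estimate of the seat is (0.570, 0.356).
- **Meter hold:** the gripper opening was 30 mm, which matches the case width, and the tool was vertical. The position readings stayed steady.
- **Nose press:** Fz rose from about −1.9 N in the air to about +0.9 N, so roughly 2.8 N on the nose. Together with the tool height, this puts the nose about 3.5–4 mm in.
- **Nose position:** by the arm's position the nose is about 1 mm from the ring centre. The scene camera disagreed, showing it about 2 mm off, while the wrist view matched the arm. Both are inside the 6 mm limit, so I left it.
- **Weak checks:** the trained network did not find the nose in its final position, and its readings of the ring with the meter over it were off by up to about 9 mm. I used the ring position measured earlier, when it was uncovered.
- **Bottle, slide box and dish:** nothing touched them, and in the pictures they look unmoved. I did not measure their positions again.

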